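# Click the storage tub's lid shut all round

### The job

The lid of the clear storage tub is on, but none of the four blue clip sections of its rim has snapped in. Go round the rim and press each section straight down with the fingertips until it clicks and stays flush, without leaning on the tub with more than about 6 kg. Only press: do not pull any section up, and leave the things around the tub where they are.

Things in the scene. Friction and masses are not known exactly. Their poses are not given: they have to be found in the camera images.
- tub: Clear plastic storage tub, two jars inside, white lid seated in its mouth; 150 mm (its x) by 200 mm (its y), lid top 80 mm above the table. Origin: centre of its underside; z up. Heavy, stays where it stands. The lid's rim has four blue clip sections, one centred on each side (130 mm long on the long sides, 80 mm on the short), between fixed white corners 34 mm square.
- clip_front (a joint): Opening angle (rad) of the clip section on the side towards the robot (-x of the tub): a flap 34 mm deep, hinged on its inner edge. 0 = clicked, flush with the corners, on a hard stop. Starts at 0.24 to 0.36 (outer edge 8 to 12 mm up). Pressed at its pad it meets a sprung lug at 0.2, passes it near 0.08 (8 to 14 N), snaps to 0 and stays; let go earlier, it springs up.
- clip_front_pad (a point): Top of the ribbed thumb pad of that section, at mid length, 8 mm in from the outer edge: the place to press straight down. Moves with the section: 80 mm above the table when shut, about 86 to 89 mm at the start. Its x points outward, y along the side, z out of the flap's top.
- clip_back (a joint): Opening angle (rad) of the clip section on the far side (+x of the tub): a flap 34 mm deep, hinged on its inner edge. 0 = clicked, flush with the corners, on a hard stop. Starts at 0.24 to 0.36 (outer edge 8 to 12 mm up). Pressed at its pad it meets a sprung lug at 0.2, passes it near 0.08 (8 to 14 N), snaps to 0 and stays; let go earlier, it springs up.
- clip_back_pad (a point): Top of the ribbed thumb pad of that section, at mid length, 8 mm in from the outer edge: the place to press straight down. Moves with the section: 80 mm above the table when shut, about 86 to 89 mm at the start. Its x points outward, y along the side, z out of the flap's top.
- clip_left (a joint): Opening angle (rad) of the clip section on the left short side (+y of the tub): a flap 34 mm deep, hinged on its inner edge. 0 = clicked, flush with the corners, on a hard stop. Starts at 0.24 to 0.36 (outer edge 8 to 12 mm up). Pressed at its pad it meets a sprung lug at 0.2, passes it near 0.08 (8 to 14 N), snaps to 0 and stays; let go earlier, it springs up.
- clip_left_pad (a point): Top of the ribbed thumb pad of that section, at mid length, 8 mm in from the outer edge: the place to press straight down. Moves with the section: 80 mm above the table when shut, about 86 to 89 mm at the start. Its x points outward, y along the side, z out of the flap's top.
- clip_right (a joint): Opening angle (rad) of the clip section on the right short side (-y of the tub): a flap 34 mm deep, hinged on its inner edge. 0 = clicked, flush with the corners, on a hard stop. Starts at 0.24 to 0.36 (outer edge 8 to 12 mm up). Pressed at its pad it meets a sprung lug at 0.2, passes it near 0.08 (8 to 14 N), snaps to 0 and stays; let go earlier, it springs up.
- clip_right_pad (a point): Top of the ribbed thumb pad of that section, at mid length, 8 mm in from the outer edge: the place to press straight down. Moves with the section: 80 mm above the table when shut, about 86 to 89 mm at the start. Its x points outward, y along the side, z out of the flap's top.
- marker_desk: Bystander: blue-capped felt marker, lying, 18x128x20 mm, loose. Origin: centre of its underside. Leave alone.
- eraser: Bystander: white eraser in a blue sleeve, lying, 23x55x12 mm, loose. Origin: centre of its underside. Leave alone.
- glue_stick: Bystander: orange and white glue stick, standing, 28x28x88 mm, loose. Origin: centre of its underside. Leave alone.
- calculator: Bystander: black desk calculator, lying, 165x105x21 mm, loose. Origin: centre of its underside. Leave alone.
- hole_punch: Bystander: black two-hole punch, standing, 93x105x69 mm, loose. Origin: centre of its underside. Leave alone.

How it is judged (in metres and radians):
At the end, for the whole second after the job is handed in: All four blue clip sections are clicked shut and stay there: each joint below 0.05 rad (outer edge within 1.7 mm of flush) and at rest (value of joint each of clip_front, clip_back, clip_left, clip_right below 0.05 rad and velocity of joint each of clip_front, clip_back, clip_left, clip_right below 0.05 rad/s); the robot touches nothing.
It fails at once if a clip section is pulled or lifted up beyond its open position (joint above 0.43 rad) (value of joint any of clip_front, clip_back, clip_left, clip_right above 0.43 rad).
It fails at once if the robot leans on the tub or its lid with more than 60 N (contact force between any of the arm, the fingers and tub above 60 N).
It fails at once if a bystander is carried, lifted or pushed more than 25 mm from its place (distance of any of marker_desk, eraser, glue_stick, calculator, hole_punch from where it was at the start of the episode above 0.025 m).
It also fails if it takes over 45 s, if anything falls off the work surface, if the arm or the gripper's body presses on something with over 40 N, if the wrist force passes 120 N, or if a joint passes its speed limit or range.

### The arm

A 7-joint arm with a two-finger parallel gripper is mounted at the origin on a cart in front of the work surface, level with it; the furniture and walls round the work are solid. World frame = base frame: x ahead of the robot, y to its left, z up, the work surface at z = 0. Lengths are in mm, angles in degrees, forces in N, time in s.
With the tool pointing down it reaches from about 400 to 925 mm from the base axis. Payload 5.6 kg.
Tool frame: the origin (TCP) lies on the centre line of the jaws, within the pads' length; the fingertips stand 14 mm ahead of it and the grasp point (between the pads) lies 5 mm behind it; z points along the fingers, y is the line along which they close (so a half turn about z gives the same grasp; the last joint's range is limited). The gripper opens to 85 mm and grips with 20 to 120 N. Pads are 22 mm wide; open, the fingers measure 114 mm over their backs; the gripper's body (76 mm by 85 mm) begins 54 mm behind the grasp point. The pads swing forward as they close: fully open they stand 13 mm farther back than shut.
Start: joints at [-65.833, 26.786, -0.665, 91.828, 0.344, 61.387, -3.226], TCP at [291.397, 581.03, 245.29] pointing down, gripper open.
Joint ranges: [-144.91, 144.91], [-17.63, 115.5], [-89.93, 88.59], [15.96, 139.68], [-74.01, 254.01], [8.47, 105.57], [-167.45, 167.45]. Speed limits (degrees/s): [147.25, 147.25, 180, 180, 180, 180, 180].

### API

Orientations are given as [roll, pitch, yaw] about the fixed x, y, z axes, in that order (R = Rz(yaw) Ry(pitch) Rx(roll)).
In Python, from plant import telemetry, eyes, ctrl, nets gives the robot as it stands.
- The arm moves only by the tool jog_arm, never from a script. Its argument "steps" is a list of rows, each a list of 7 numbers: the closure, from 0 (fully open) to 1 (shut), then the shift along the tool's x, y, z in cm, then the turn, a rotation vector about the tool's x, y, z in degrees. In form: [[fingers, x, y, z, ax, ay, az], ...]. A call has 1 to 5 rows; each row shifts and turns the commanded pose from where the row before left it, along the tool's axes as they then stand; what a row does not reach is not made up. A row lasts 1/12 s, in which the tool goes at most 41.7 mm and 7.16 degrees, less where a joint would pass 70% of its speed; a pose out of reach is approached as far as the arm can. A call with a gripper value outside its range is refused whole. The fingers move at their own pace and stop on an object; "newtons" is the grip in N (left out, the last holds). Time passes only in rows, so rows that do not move let the fingers close. It gives the time, the measured TCP pose, the force, the opening and the grip force at its end, in the units of the state.
- telemetry.sense(): the state, without advancing time (a new reading comes with each control period).
- eyes.read_camera(name): name is "scene" or "top" or "wrist"; returns a dict with "color" (400x640x3 uint8, red, green, blue), "intrinsics" (3x3 intrinsics, pixels), "xyz" and "attitude" of the camera in the world; the wrist camera has in their place "T_tool_cam" (4x4, takes a point from camera to tool coordinates, whose origin is the TCP and whose axes are the flange's). Camera axes: x right, y up, looking along -z (the intrinsics and any distortion apply to the point x, -y, -z); pixel columns grow to the right and rows downward; lengths in mm; the calibration is good to about 2 mm. A picture is of the moment at which its call begins: read the wrist's pose just before it. There is no depth.
- ctrl.job_done(): hands the job in; it is judged then, once.
Trained networks look in the newest picture that a camera, given by its name, has taken for a name from the list of things; names that differ only in an ending like _2 or _b are one class to them, and where a whole thing is asked for, a point or a joint stands for the part that bears it (a point fixed in the world has none). Each returns a list of dicts, best first, with "confidence" (0 to 1); they miss things now and then, are a little off and sometimes report something else, mostly with a low value. They report only what shows in the picture. A call takes as long as a camera call.
- nets.search_frame(query, camera): "bbox" ([left, top, right, bottom] as shares, 0 to 1, of the picture: columns of its width, rows of its height, round what is visible of it).
- nets.regions_of(query, camera): "pixels" (400x640 bool, what is visible of it) and "bbox" ([left, top, right, bottom] as shares, 0 to 1, of the picture: columns of its width, rows of its height, round what is visible of it).
The state is a dict: "t": time; "joint_positions": joint angles; "qvel": joint speeds; "joint_torque": joint torques, N m; "tool_pos": TCP position; "orientation": TCP orientation; "ft_force": force on the tool from outside, world axes, zero at the start; "torque": the same for the moment, N m; "opening": opening from 0.0 (shut) to 1.0 (fully open); "grip_force": force on a finger pad.
Only numpy, scipy, OpenCV 4.12 (cv2) and the standard library are available. Lean on these libraries where they do the work, as an engineer would, in place of code of your own. Each camera call takes 0.05 s, during which the arm holds its last target. There are 200 camera calls.

## Working session

There is one attempt and no reset: what is moved stays moved. The work goes in short steps, Python scripts to look and compute and a tool call to move; the robot and the scene stay as the last step left them, time stands still between calls to the robot, and variables do not carry over. Pictures are saved under pics/ and viewed, at most 10 in all, crops included, and the job is handed in when it is done.

Besides the shell and the picture viewer there is one more tool, called after ">>>" as a command line: name --pt "numbers of a row" for each row, then --argument value for the rest. jog_arm: Moves the arm, as the interface text tells. Its arguments: {"type":"object","properties":{"steps":{"type":"array","items":{"type":"array","items":{"type":"number"}}},"newtons":{"type":"number"}},"required":["steps"]}

```bash
mkdir -p pics; python3 - <<'E'
from plant import telemetry, eyes, ctrl, nets
import cv2,numpy as np
s=telemetry.sense();print(s)
for c in ("scene","top"):
    d=eyes.read_camera(c);cv2.imwrite(f"pics/{c}0.png",d["color"][:,:,::-1]);print(c,d["intrinsics"],d["xyz"],d["attitude"])
    for n in ("clip_front","clip_back","clip_left","clip_right","tub","glue_stick","hole_punch"):
        print(n,[(round(r["confidence"],2),(np.array(r["bbox"])*[640,400,640,400]).round(1)) for r in nets.search_frame(n,c)])
E
```

```text
{'t': 0.0, 'joint_positions': array([-65.83273605,  26.83766465,  -0.66402149,  91.88180033,
         0.34283595,  61.38748615,  -3.22592798]), 'qvel': array([-0.01297117, -0.02252271,  0.0291233 , -0.08418488, -0.11361966,
        0.06870237, -0.00345994]), 'joint_torque': array([-6.53671054e-05, -5.32395780e+01,  2.12831242e-02, -2.51296538e+01,
        1.13987928e-02,  7.77370355e-03, -1.09861551e-05]), 'tool_pos': array([291.17629007, 580.52174255, 244.31310066]), 'orientation': array([-1.79895245e+02,  6.79566099e-03,  1.53364049e+02]), 'ft_force': array([ 0.5129731 , -0.5531133 , -0.52678497]), 'torque': array([ 0.0155221 , -0.00510657, -0.03723476]), 'grip_force': 0.0, 'opening': 0.9974565626501056}
scene [[438.75353033   0.         319.56521077]
 [  0.         438.75353033 201.09533714]
 [  0.           0.           1.        ]] [  38.70074104 -306.12208509  658.5417048 ] [ 52.12706276   0.79904133 -42.17323195]
clip_front [(0.55, array([297.5, 205. , 340.9, 253.7]))]
clip_back []
clip_left [(0.82, array([303.6, 186.7, 344.8, 207.7]))]
clip_right [(0.93, array([347.1, 232.4, 
[... 218 characters left out ...]
4.7]))]
top [[418.18574447   0.         319.80162791]
 [  0.         418.18574447 201.67380203]
 [  0.           0.           1.        ]] [382.18823775 268.96161507 966.19867026] [  9.89935514  -1.18621007 -91.19362502]
clip_front [(0.64, array([318.3, 214.9, 382.5, 245.6]))]
clip_back [(0.93, array([329.9, 161.1, 391.8, 192.4])), (0.61, array([299.9, 235. , 348.6, 273.2]))]
clip_left [(0.59, array([305.2, 176.7, 328.5, 216.2]))]
clip_right [(0.58, array([384.9, 189.3, 403.7, 230.1]))]
tub [(0.74, array([302.5, 158.8, 404.5, 249.2]))]
glue_stick [(0.65, array([240.7, 208.2, 261.1, 228. ]))]
hole_punch [(0.93, array([186.7, 136.4, 246.3, 194.4])), (0.73, array([305.2, 176.9, 328.6, 213.6]))]
```

```bash
python3 - <<'E'
import cv2
a=cv2.imread("pics/top0.png")[100:300,170:440];cv2.imwrite("pics/top0c.png",cv2.resize(a,None,fx=2.96,fy=2.96,interpolation=2))
a=cv2.imread("pics/scene0.png")[120:320,170:440];cv2.imwrite("pics/sc0c.png",cv2.resize(a,None,fx=2.96,fy=2.96,interpolation=2))
E
```

```text
(no output)
```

View pics/top0c.png

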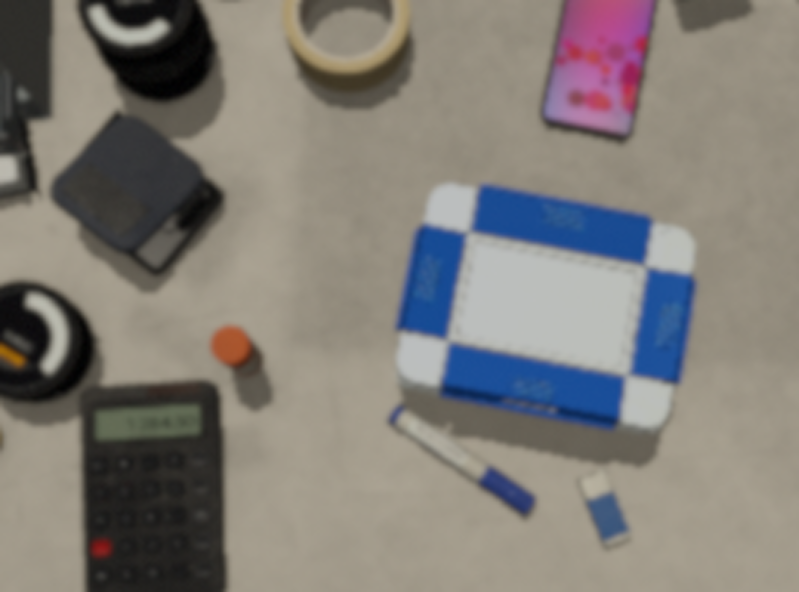

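View pics/sc0c.png

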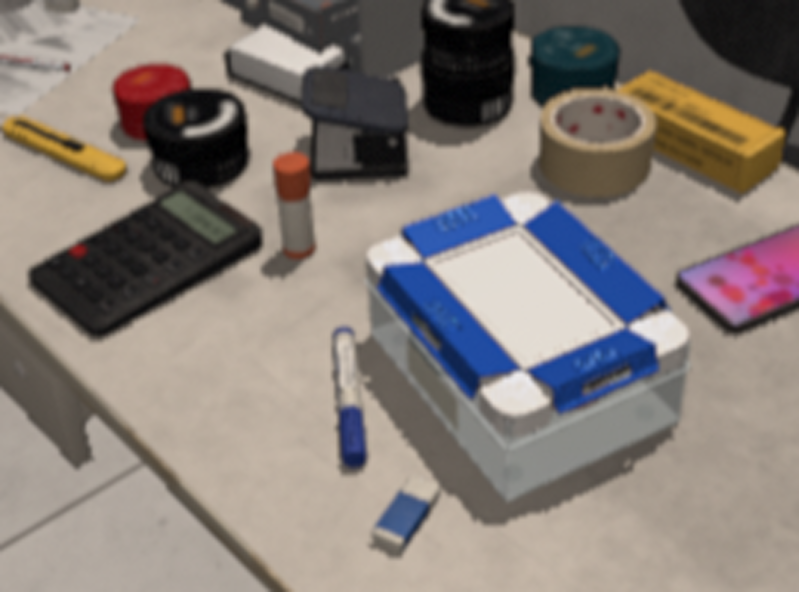

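The top view shows the tub's inner lid corners at about (468,235), (645,266), (625,375) and (452,340) in the crop. All four clips are up. The marker and eraser lie in front of the tub, and the glue stick stands to its left. I'll triangulate the inner corners from both views.

```bash
cat > h.py <<'E'
import numpy as np, cv2
from scipy.spatial.transform import Rotation as R
from plant import telemetry, eyes, ctrl, nets
def cam(n):
    d=eyes.read_camera(n);A=R.from_euler('xyz',d["attitude"],degrees=True).as_matrix()
    return d,d["intrinsics"],A@np.diag([1,-1,-1]),d["xyz"]
def P(K,A,c): return K@np.hstack([A.T,-(A.T@c)[:,None]])
def plane(K,A,c,uv,z):
    r=(A@np.linalg.inv(K)@np.c_[uv,np.ones(len(uv))].T).T
    return c+r*((z-c[2])/r[:,2])[:,None]
E
python3 - <<'E'
from h import *
t=np.array([(468,235),(645,266),(625,375),(452,340)])/2.96+[170,100]   # BL,BR,FR,FL
s=np.array([(520,228),(625,330),(520,370),(428,262)])/2.96+[170,120]
_,K,A,c=cam("top");_,k,a,cc=cam("scene")
X=cv2.triangulatePoints(P(K,A,c),P(k,a,cc),t.T,s.T);print((X[:3]/X[3]).T.round(1))
for q in (plane(K,A,c,t,80),plane(k,a,cc,s,80)): print(q.round(1))
q=(plane(K,A,c,t,80)+plane(k,a,cc,s,80))[:,:2]/2
m=q.mean(0);d=(q[0]+q[3]-q[1]-q[2])@[1,1j] ; ex=(q[0]+q[1]-q[2]-q[3])@[1,1j]
yaw=np.degrees(np.angle(ex*1j+0)*1)-90; yaw2=np.degrees(np.angle(d))-90
print(m,yaw,yaw2)
b=np.radians((yaw*82+yaw2*132)/214);ux=np.array([np.cos(b),np.sin(b)]);uy=np.array([-ux[1],ux[0]])
for n,v in dict(front=-67*ux,back=67*ux,left=92*uy,right=-92*uy).items(): print(n,(m+v).round(1))
print(np.degrees(b))
print("glue",plane(K,A,c,np.array([[251,218]]),88)); print("tape etc")
E
```

```text
[[587.2 227.5  74.8]
 [560.2  98.7  75.1]
 [479.7 117.5  77.5]
 [508.6 241.3  77.9]]
[[585.3 228.3  80. ]
 [559.9  99.1  80. ]
 [480.  117.5  80. ]
 [507.7 241.8  80. ]]
[[583.2 222.5  80. ]
 [555.1  95.6  80. ]
 [477.1 115.9  80. ]
 [507.5 239.   80. ]]
[531.98343495 169.95692406] -12.446418623585728 -12.489264972177082
front [466.6 184.4]
back [597.4 155.5]
left [551.9 259.8]
right [512.1  80.1]
-12.47284721243647
glue [[502.59969388 393.53576826  88.        ]]
tape etc
```

>>> jog_arm --pt "1 0 0 0 0 0 -7" --pt "1 0 0 0 0 0 -7" --pt "1 -2.9 -2.3 0 0 0 0" --pt "1 -2.9 -2.3 0 0 0 0" --pt "1 -2.9 -2.3 0 0 0 0" --newtons 30

```text
t: 1.32
tool_pos: [361.5, 493.9, 245.2]
orientation: [180.0, 0.0, 167.5]
ft_force: [0.8, 0.0, -0.1]
opening: 0.299
grip_force: 0.0
```

>>> jog_arm --pt "1 -2.9 -2.3 0 0 0 0" --pt "1 -2.9 -2.3 0 0 0 0" --pt "1 -2.9 -2.3 0 0 0 0" --pt "1 -2.9 -2.3 0 0 0 0" --pt "1 -2.9 -2.3 0 0 0 0"

```text
t: 1.73
tool_pos: [478.5, 349.2, 245.6]
orientation: [180.0, 0.0, 167.4]
ft_force: [0.5, 1.0, 0.7]
opening: -0.001
grip_force: 0.0
```

>>> jog_arm --pt "1 -2.9 -2.3 1 0 0 0" --pt "1 -2.9 -2.3 2 0 0 0" --pt "1 0 0 3 0 0 0" --pt "1 0 0 3 0 0 0" --pt "1 0 0 0 0 0 0"

```text
t: 2.15
tool_pos: [521.0, 290.6, 150.0]
orientation: [-179.6, -0.4, 167.3]
ft_force: [-1.0, -0.2, -0.5]
opening: -0.001
grip_force: 0.0
```

```bash
python3 - <<'E'
from h import *
s=telemetry.sense();print(s["t"],s["tool_pos"],s["orientation"],s["ft_force"],s["opening"])
d=eyes.read_camera("wrist");cv2.imwrite("pics/w1.png",d["color"][:,:,::-1]);print(d["T_tool_cam"],d["intrinsics"])
y=np.radians(s["orientation"][2]);e=np.array([551.9,259.8])-s["tool_pos"][:2]
print("tool dx,dy",e@[np.cos(y),np.sin(y)],e@[np.sin(y),-np.cos(y)])
E
```

```text
2.15 [521.00800625 290.63588705 149.99771478] [-179.58371955   -0.41376351  167.26914445] [-1.01382431 -0.2051409  -0.47797077] -0.0006466959130602399
[[-1.23540594e-03  9.48357126e-01  3.17202199e-01  8.14662813e+01]
 [ 9.99998120e-01  1.64571311e-03 -1.02559229e-03  4.23880259e-02]
 [-1.49465158e-03  3.17200336e-01 -9.48357376e-01 -1.28794119e+02]
 [ 0.00000000e+00  0.00000000e+00  0.00000000e+00  1.00000000e+00]] [[296.9836886    0.         318.96527104]
 [  0.         296.9836886  202.88689474]
 [  0.           0.           1.        ]]
tool dx,dy -36.92789678564545 -23.270101999742625
```

View pics/w1.png

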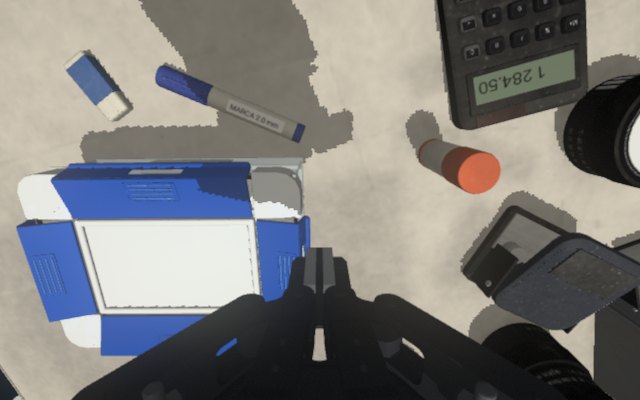

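The wrist view shows the inner panel corners at (78,221), (255,219), (259,305) and (101,312), and the fingertips just outside the left clip. I'll cross-check the tub pose with them.

```bash
python3 - <<'E'
from h import *
s=telemetry.sense();d=eyes.read_camera("wrist");T=d["T_tool_cam"]
Rt=R.from_euler('xyz',s["orientation"],degrees=True).as_matrix()
A=Rt@T[:3,:3]@np.diag([1,-1,-1]);c=s["tool_pos"]+Rt@T[:3,3]
uv=np.array([(78,221),(255,219),(259,305),(101,312)])
q=plane(d["intrinsics"],A,c,uv,80);print(s["tool_pos"],q.round(1),q.mean(0))
g=plane(d["intrinsics"],A,c,np.array([(152,190),(46,275),(288,268)]),87);print("pads F,R,L",g.round(1))
E
```

```text
[522.05021184 292.17122196 152.8573358 ] [[482.9 119.9  80. ]
 [509.9 247.   80. ]
 [582.2 228.8  80. ]
 [560.5 100.8  80. ]] [533.88459456 174.12853734  80.        ]
pads F,R,L [[471.8 186.6  87. ]
 [516.5  82.4  87. ]
 [550.6 262.   87. ]]
```

>>> jog_arm --pt "1 -1.82 -1.18 0 0 0 0" --pt "1 -1.82 -1.18 0 0 0 0" --pt "1 0 0 2 0 0 0" --pt "1 0 0 2 0 0 0" --pt "1 0 0 0 0 0 0"

```text
t: 2.67
tool_pos: [553.4, 262.5, 114.7]
orientation: [-179.9, -0.1, 167.4]
ft_force: [-1.5, -0.8, -0.4]
opening: 0.002
grip_force: 0.0
```

>>> jog_arm --pt "1 0 0 0.3 0 0 0" --pt "1 0 0 0.3 0 0 0" --pt "1 0 0 0.2 0 0 0" --pt "1 0 0 0.2 0 0 0" --pt "1 0 0 0 0 0 0"

```text
t: 3.08
tool_pos: [554.3, 262.8, 105.9]
orientation: [180.0, 0.0, 167.4]
ft_force: [-0.5, 0.4, -0.7]
opening: -0.001
grip_force: 0.0
```

>>> jog_arm --pt "1 0 0 0.2 0 0 0" --pt "1 0 0 0.2 0 0 0" --pt "1 0 0 0.2 0 0 0" --pt "1 0 0 0.1 0 0 0" --pt "1 0 0 0 0 0 0"

```text
t: 3.5
tool_pos: [554.7, 263.3, 99.8]
orientation: [179.9, 0.1, 167.4]
ft_force: [-1.3, 0.5, 8.1]
opening: 0.003
grip_force: 4.1
```

>>> jog_arm --pt "1 0 0 0.1 0 0 0" --pt "1 0 0 0.1 0 0 0" --pt "1 0 0 0.1 0 0 0" --pt "1 0 0 0 0 0 0"

```text
t: 3.83
tool_pos: [554.7, 263.8, 96.7]
orientation: [179.9, 0.1, 167.4]
ft_force: [-1.4, 1.1, 5.8]
opening: -0.001
grip_force: 3.0
```

>>> jog_arm --pt "1 0 0 0.1 0 0 0" --pt "1 0 0 0.1 0 0 0" --pt "1 0 0 0.1 0 0 0" --pt "1 0 0 0 0 0 0"

```text
t: 4.17
tool_pos: [554.5, 262.9, 93.9]
orientation: [180.0, 0.0, 167.4]
ft_force: [-3.0, -1.1, 11.7]
opening: -0.001
grip_force: 5.9
```

>>> jog_arm --pt "1 0 0 0.1 0 0 0" --pt "1 0 0 0.1 0 0 0" --pt "1 0 0 0 0 0 0"

```text
t: 4.42
tool_pos: [554.6, 262.9, 93.6]
orientation: [179.9, 0.0, 167.4]
ft_force: [-7.0, -2.0, 23.6]
opening: 0.001
grip_force: 11.6
```

>>> jog_arm --pt "1 0 0 -3 0 0 0" --pt "1 -2.18 -3.14 0 0 0 0" --pt "1 -2.18 -3.14 0 0 0 0" --pt "1 -2.18 -3.14 0 0 0 0" --pt "1 0 0 0 0 0 0"

```text
t: 4.83
tool_pos: [600.6, 145.2, 120.4]
orientation: [-179.7, 0.2, 166.7]
ft_force: [-0.3, -1.9, -0.5]
opening: 0.004
grip_force: 0.0
```

```bash
python3 - <<'E'
from h import *
s=telemetry.sense();print(s["t"],s["tool_pos"],s["ft_force"])
d=eyes.read_camera("wrist");T=d["T_tool_cam"];cv2.imwrite("pics/w2.png",d["color"][:,:,::-1])
print(telemetry.sense()["tool_pos"])
E
```

```text
4.8333 [600.63496673 145.235294   120.41238454] [-0.25194433 -1.87049027 -0.46730228]
[599.0772458  149.50887883 120.11919734]
```

View pics/w2.png

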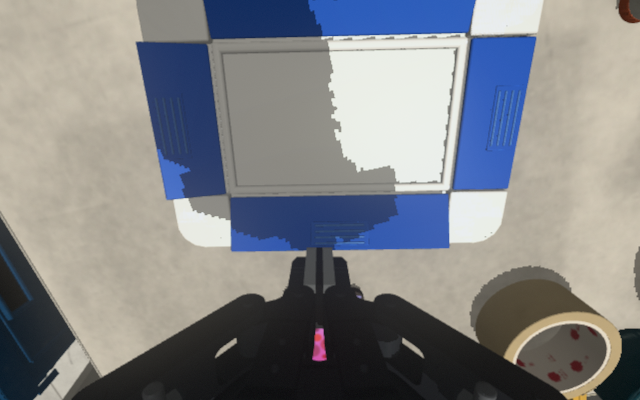

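The left clip is flush with the corners. The back pad is at (341,235), about 12 mm to the tool's +y side while the arm settles.

>>> jog_arm --pt "1 0 0 0.4 0 0 0" --pt "1 0 0 0.4 0 0 0" --pt "1 0 0 0.3 0 0 0" --pt "1 0 0 0 0 0 0"

```text
t: 5.22
tool_pos: [596.1, 157.6, 108.2]
orientation: [-180.0, -0.1, 167.5]
ft_force: [0.3, 0.3, 0.2]
opening: 0.002
grip_force: 0.0
```

>>> jog_arm --pt "1 -0.2 0 0.2 0 0 0" --pt "1 0 0 0.2 0 0 0" --pt "1 0 0 0.2 0 0 0" --pt "1 0 0 0.2 0 0 0" --pt "1 0 0 0.1 0 0 0"

```text
t: 5.63
tool_pos: [600.0, 156.0, 100.7]
orientation: [180.0, 0.1, 167.4]
ft_force: [1.0, 0.2, 3.3]
opening: 0.001
grip_force: 1.9
```

>>> jog_arm --pt "1 0 0 0.1 0 0 0" --pt "1 0 0 0.1 0 0 0" --pt "1 0 0 0.1 0 0 0" --pt "1 0 0 0.1 0 0 0" --pt "1 0 0 0 0 0 0"

```text
t: 6.05
tool_pos: [600.6, 155.9, 98.4]
orientation: [179.9, 0.2, 167.4]
ft_force: [-1.6, 0.3, 9.1]
opening: 0.001
grip_force: 4.7
```

>>> jog_arm --pt "1 0 0 0.1 0 0 0" --pt "1 0 0 0.1 0 0 0" --pt "1 0 0 0 0 0 0"

```text
t: 6.3
tool_pos: [599.8, 155.7, 95.1]
orientation: [180.0, 0.1, 167.4]
ft_force: [-0.1, -0.3, -0.8]
opening: 0.001
grip_force: 0.0
```

>>> jog_arm --pt "1 0 0 0.1 0 0 0" --pt "1 0 0 0.1 0 0 0" --pt "1 0 0 0.1 0 0 0" --pt "1 0 0 0.1 0 0 0" --pt "1 0 0 0 0 0 0"

```text
t: 6.72
tool_pos: [599.4, 155.8, 93.6]
orientation: [180.0, -0.0, 167.4]
ft_force: [-7.3, -2.4, 23.8]
opening: 0.003
grip_force: 12.0
```

>>> jog_arm --pt "1 0 0 -3 0 0 0" --pt "1 2.28 -3.04 0 0 0 0" --pt "1 2.28 -3.04 0 0 0 0" --pt "1 2.28 -3.04 0 0 0 0" --pt "1 0 0 0 0 0 0"

```text
t: 7.13
tool_pos: [505.4, 76.1, 119.1]
orientation: [-179.7, -0.5, 167.1]
ft_force: [-1.4, -0.8, -0.2]
opening: 0.001
grip_force: 0.0
```

>>> jog_arm --pt "1 0 0 0.3 0 0 0" --pt "1 0 0 0.3 0 0 0" --pt "1 0 0 0.3 0 0 0" --pt "1 0 0 0.2 0 0 0" --pt "1 0 0 0 0 0 0"

```text
t: 7.55
tool_pos: [512.7, 82.4, 108.6]
orientation: [-180.0, -0.1, 167.4]
ft_force: [0.5, -0.4, -0.1]
opening: -0.0
grip_force: 0.0
```

>>> jog_arm --pt "1 0 0 0.2 0 0 0" --pt "1 0 0 0.2 0 0 0" --pt "1 0 0 0.2 0 0 0" --pt "1 0 0 0.2 0 0 0" --pt "1 0 0 0.1 0 0 0"

```text
t: 7.97
tool_pos: [512.8, 81.3, 100.4]
orientation: [-180.0, 0.0, 167.4]
ft_force: [-1.2, -2.0, 7.1]
opening: -0.006
grip_force: 3.8
```

>>> jog_arm --pt "1 0 0 0.1 0 0 0" --pt "1 0 0 0.1 0 0 0" --pt "1 0 0 0.1 0 0 0" --pt "1 0 0 0.1 0 0 0" --pt "1 0 0 0 0 0 0"

```text
t: 8.38
tool_pos: [512.7, 80.7, 97.2]
orientation: [-179.9, 0.0, 167.3]
ft_force: [-2.1, -3.9, 6.9]
opening: 0.002
grip_force: 3.4
```

>>> jog_arm --pt "1 0 0 0.1 0 0 0" --pt "1 0 0 0.1 0 0 0" --pt "1 0 0 0 0 0 0"

```text
t: 8.63
tool_pos: [512.6, 82.0, 94.3]
orientation: [180.0, 0.0, 167.4]
ft_force: [0.5, -0.9, -0.8]
opening: 0.003
grip_force: 0.0
```

>>> jog_arm --pt "1 0 0 0.1 0 0 0" --pt "1 0 0 0.1 0 0 0" --pt "1 0 0 0.1 0 0 0" --pt "1 0 0 0.1 0 0 0" --pt "1 0 0 0 0 0 0"

```text
t: 9.05
tool_pos: [512.9, 82.1, 93.5]
orientation: [180.0, 0.0, 167.4]
ft_force: [-9.4, -1.7, 30.0]
opening: -0.002
grip_force: 15.1
```

>>> jog_arm --pt "1 0 0 -3 0 0 0" --pt "1 2.2 3.06 0 0 0 0" --pt "1 2.2 3.06 0 0 0 0" --pt "1 2.2 3.06 0 0 0 0" --pt "1 0 0 0 0 0 0"

```text
t: 9.47
tool_pos: [464.9, 193.9, 120.6]
orientation: [179.8, -0.1, 168.0]
ft_force: [-0.4, 0.8, 0.4]
opening: 0.002
grip_force: 0.0
```

>>> jog_arm --pt "1 0 0 0.3 0 0 0" --pt "1 0 0 0.3 0 0 0" --pt "1 0 0 0.3 0 0 0" --pt "1 0 0 0.2 0 0 0" --pt "1 0 0 0 0 0 0"

```text
t: 9.88
tool_pos: [468.4, 184.4, 108.7]
orientation: [-179.9, -0.0, 167.2]
ft_force: [0.3, -0.3, 0.5]
opening: 0.003
grip_force: 0.0
```

>>> jog_arm --pt "1 0 0 0.2 0 0 0" --pt "1 0 0 0.2 0 0 0" --pt "1 0 0 0.2 0 0 0" --pt "1 0 0 0.2 0 0 0" --pt "1 0 0 0.1 0 0 0"

```text
t: 10.3
tool_pos: [468.0, 185.7, 100.3]
orientation: [-180.0, -0.0, 167.4]
ft_force: [-2.8, -0.6, 8.2]
opening: -0.001
grip_force: 4.1
```

>>> jog_arm --pt "1 0 0 0.1 0 0 0" --pt "1 0 0 0.1 0 0 0" --pt "1 0 0 0.1 0 0 0" --pt "1 0 0 0.1 0 0 0" --pt "1 0 0 0 0 0 0"

```text
t: 10.72
tool_pos: [467.3, 185.9, 96.8]
orientation: [-180.0, -0.1, 167.4]
ft_force: [-3.9, -0.1, 6.2]
opening: 0.002
grip_force: 2.9
```

>>> jog_arm --pt "1 0 0 0.1 0 0 0" --pt "1 0 0 0.1 0 0 0" --pt "1 0 0 0 0 0 0"

```text
t: 10.97
tool_pos: [468.5, 185.8, 94.3]
orientation: [180.0, 0.0, 167.4]
ft_force: [-0.1, 0.2, 0.1]
opening: -0.003
grip_force: 0.0
```

Snapped. A last press to the stop, then up and clear (staying high over the glue stick), and a check.

>>> jog_arm --pt "1 0 0 0.1 0 0 0" --pt "1 0 0 0.1 0 0 0" --pt "1 0 0 0.1 0 0 0" --pt "1 0 0 0.1 0 0 0" --pt "1 0 0 0 0 0 0"

```text
t: 11.38
tool_pos: [468.8, 186.0, 93.5]
orientation: [180.0, 0.0, 167.4]
ft_force: [-8.2, -3.8, 31.1]
opening: -0.003
grip_force: 15.7
```

>>> jog_arm --pt "1 0 0 -4 0 0 0" --pt "1 0 0 -4 0 0 0" --pt "1 0 0 -4 0 0 0" --pt "1 0 3.5 0 0 0 0" --pt "1 0 3.5 0 0 0 0"

```text
t: 11.8
tool_pos: [486.2, 253.9, 214.3]
orientation: [179.7, 0.3, 167.1]
ft_force: [1.2, 0.6, -0.5]
opening: -0.004
grip_force: 0.0
```

>>> jog_arm --pt "1 0 3.5 0 0 0 0" --pt "1 0 3.5 0 0 0 0" --pt "1 0 3.5 0 0 0 0" --pt "1 0 3.5 0 0 0 0" --pt "1 0 0 0 0 0 0"

```text
t: 12.22
tool_pos: [513.1, 398.7, 209.8]
orientation: [179.7, -0.0, 167.8]
ft_force: [-0.4, 0.4, 0.6]
opening: -0.0
grip_force: 0.0
```

```bash
python3 - <<'E'
from h import *
d=eyes.read_camera("scene");a=d["color"][170:300,270:440,::-1]
b=eyes.read_camera("top")["color"][140:270,270:440,::-1]
cv2.imwrite("pics/end.png",cv2.resize(np.vstack([a,b]),None,fx=2.3,fy=2.3,interpolation=2));print(telemetry.sense()["tool_pos"])
E
```

```text
[513.67236706 391.96892372 209.44934855]
```

View pics/end.png

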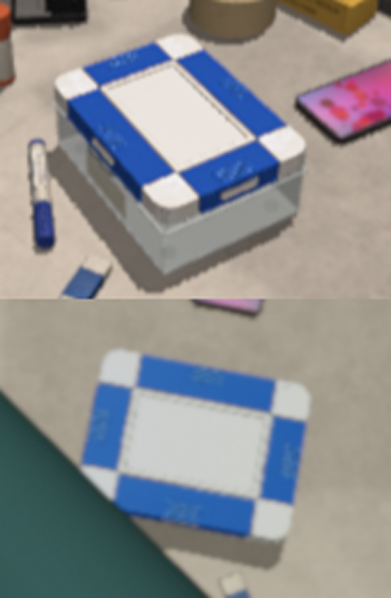

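All four sections are flush with the white corners and the bystanders are where they were.

```bash
python3 -c "
from plant import ctrl
print(ctrl.job_done())"
```

```text
the job is handed in; nothing more can be done
None
```

All four clip sections are snapped shut and look flush in the final pictures; each was pressed to its hard stop at about 24–31 N on the wrist sensor, with no bystander seen to move. I handed the job in at about 12 s on the robot's clock, with the arm clear; no verdict came back.

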